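# Square up the rack guide of the analyser's loading deck

### The job

The side guide of the sampler's loading deck has swung out of square. Pick up the steel setting square by its knob, press its two outside faces gently into the corner, against the fixed back fence and the side guide together, until both sit flush without a gap, and keep it pressed for about a second. Then lift the square out without shifting the guide, and set it down flat in the middle of its cork mat, leaving the things around where they are.

Things in the scene. Friction and masses are not known exactly. Their poses are not given: they have to be found in the camera images.
- deck: Grey loading deck, a fixed plate 190 x 190 x 10 mm; origin at the centre of its underside on the bench, z up. The corner to be checked lies at its +x +y side: the fence stands along its +x side and the guide along its +y side.
- corner (a point): Reference point at the deck's top (z = 10 mm), +70 mm in x and in y from the deck's centre; axes as the deck's. Without shims the inner corner would be here. The fence is in fact shimmed 0 to 8 mm inward (its face is a plane x = 0 to -8 mm here), and the guide's pivot separately 0 to 8 mm inward (squared guide's face y = 0 to -8 mm). The poses do not show by how much: feel for it.
- fence: Rigid fence along y at the deck's +x side, 15 mm high, 155 mm long: a grey back bar 10 mm thick (origin: middle of its underside) carrying an aluminium facing bar of the same size on shims; the facing's inner face lies 15 to 23 mm from this origin towards -x. It does not give. Fence and guide are light, smooth fittings for a hand pressure of 5 to 10 N on each; more than 25 N bends them.
- guide (a joint): Angle of the guide (rad): 0 = square to the fence, positive = free end leans in over the deck (0.06 to 0.15 at the start), negative = outwards. Aluminium bar 14 mm thick, 126 mm long, 15 mm high, along -x; its upright pivot is 18 mm to the -x side of the reference point corner. Pivot friction (0.2 N m; 2 to 3 N near its free end) keeps it where it is left; no stop at square, turns on to -0.20.
- square: Loose steel setting square, about 0.35 kg, an L lying flat: two legs 95 mm long, 18 mm wide, 14 mm high, and a round upright knob inside the bend, about over the centre of mass. Origin on the knob axis at the underside. Its smooth outside faces are the planes x = +30 mm and y = +30 mm, each from +30 (heel) to -65 mm. In the corner its axes are parallel to the deck, each face flat on its bar.
- knob_top (a point): Centre of the knob's top, 56 mm above the square's underside. The knob is 22 mm across; its free shank spans 14 to 56 mm. In the corner the square's underside lies on the deck, 10 mm above the bench.
- mat: Cork mat 170 x 170 x 4 mm, fixed to the bench, on which the square lies at the start; origin at the centre of its underside.
- dropper: Bystander: small white dropper bottle, 26 mm across, 58 mm tall.
- carton: Bystander: cardboard reagent carton 50 x 75 x 95 mm.
- cup: Bystander: small open plastic sample cup, 32 mm across, 26 mm tall.
- cup2: Bystander: another such sample cup.
- vial: Bystander: amber glass vial, 22 mm across, 45 mm tall.
- driver: Bystander: screwdriver 160 mm long lying on the bench.
Not all that is in view belongs to the job. Several things have the shape of the mat; the one meant has the colours described above.

How it is judged:
By the outcome, as a careful person would: the job done as asked, in the order asked, and still so for the second after the job is handed in, with the robot touching nothing.
It also fails if it takes over 70 s, if anything falls off the work surface, if the arm or the gripper's body presses on something with over 40 N, if the wrist force passes 120 N, or if a joint passes its speed limit or range.

### The arm

A 6-joint arm with a two-finger parallel gripper is mounted at the origin on the work surface. World frame = base frame: x ahead of the robot, y to its left, z up, the work surface at z = 0. Lengths are in m, angles in rad, forces in N, time in s.
With the tool pointing down it reaches from about 0.375 to 0.9 m from the base axis. Payload 3.1 kg.
Tool frame: the origin (TCP) lies on the centre line of the jaws, within the pads' length; the fingertips stand 19 mm ahead of it and the grasp point (between the pads) is the TCP; z points along the fingers, y is the line along which they close (so a half turn about z gives the same grasp; the last joint's range is limited). The gripper opens to 85 mm and grips with 20 to 120 N. Pads are 22 mm wide; open, the fingers measure 114 mm over their backs; the gripper's body (76 mm by 85 mm) begins 54 mm behind the grasp point. The pads swing forward as they close: fully open they stand 13 mm farther back than shut.
Start: joints at [1.109, 0.527, 1.433, -0, 1.181, -0.178], TCP at [0.175, 0.6, 0.25] pointing down, gripper open.
Joint ranges: [-3.08, 3.08], [-0.75, 2.2], [0.22, 2.44], [-1.43, 4.57], [0, 2.65], [-2.85, 2.85]. Speed limits (rad/s): [2.79, 2.79, 3.14, 3.14, 3.14, 3.14].

### API

Orientations are given as a unit quaternion [x, y, z, w].
In Python, from station import manip gives the robot as it stands.
- The arm moves only by the tool servo_tool, never from a script. Its argument "rows" is a list that holds one entry, the list of rows, each a list of 7 numbers: the turn, a rotation vector about the tool's x, y, z in degrees, then the shift along the tool's x, y, z in m, then the gripper command: -1 is shut, 1 is fully open, values between are in proportion. In form: [[[wx, wy, wz, tx, ty, tz, jaw], ...]]. A call has 1 to 8 rows; each row shifts and turns the commanded pose from where the row before left it, along the tool's axes as they then stand; what a row does not reach is not made up. A row lasts 1/12 s, in which the tool goes at most 41.7 mm and 7.16 degrees, less where a joint would pass 70% of its speed; a pose out of reach is approached as far as the arm can. A call is refused whole if a number of a shift passes 0.0417 or a number of a turn 7.16, either way. A call with a gripper value outside its range is refused whole. The fingers move at their own pace and stop on an object; "squeeze" is the grip in N (left out, the last holds). Time passes only in rows, so rows that do not move let the fingers close. It gives the time, the measured TCP pose, the force, the opening and the grip force at its end, in the units of the state.
- manip.sense(): the state, without advancing time (a new reading comes with each control period).
- manip.snapshot(name): name is "scene" or "top" or "wrist"; returns the picture (480x640x3 uint8, blue, green, red); there is no depth.
- manip.camera_info(name): a dict with "K" (3x3 intrinsics, pixels), "camera_from_world" (4x4, takes a point from world to camera coordinates). Camera axes: x right, y down, z forward; pixel columns grow to the right and rows downward; lengths in m; the calibration is good to about 2 mm. A picture is of the moment at which its call begins: read the wrist's pose just before it. camera_info takes no time and is no camera call; for the wrist camera it gives the pose at the moment of the call.
- manip.sign_off(): hands the job in; it is judged then, once.
The state is a dict: "t": time; "q": joint angles; "qd": joint speeds; "tau": joint torques, N m; "tcp_pos": TCP position; "tool_rot": TCP orientation; "force": force on the tool from outside, world axes, zero at the start; "ft_torque": the same for the moment, N m; "finger_gap": opening from 0.0 (shut) to 1.0 (fully open); "gripper_force": force on a finger pad.
Only numpy, scipy, OpenCV 4.12 (cv2) and the standard library are available. Lean on these libraries where they do the work, as an engineer would, in place of code of your own. Each camera call takes 0.05 s, during which the arm holds its last target. There are 200 camera calls.

## Working session

There is one attempt and no reset: what is moved stays moved. The work goes in short steps, Python scripts to look and compute and a tool call to move; the robot and the scene stay as the last step left them, time stands still between calls to the robot, and variables do not carry over. Pictures are saved under pics/ and viewed, at most 10 in all, crops included, and the job is handed in when it is done.

Besides the shell and the picture viewer there is one more tool, called after ">>>" as name(argument=value, ...), one argument or row to a line, values as JSON. servo_tool: Moves the arm, as the interface text tells. Its arguments: {"type":"object","properties":{"rows":{"type":"array","items":{"type":"array","items":{"type":"array","items":{"type":"number"}}}},"squeeze":{"type":"number"}},"required":["rows"]}

```bash
mkdir -p pics; ls; cat > h.py <<'E'
import numpy as np,cv2
from station import manip
def snap(n,f):
    i=manip.camera_info(n); im=manip.snapshot(n); cv2.imwrite('pics/'+f+'.png',im)
    np.savez('pics/'+f,K=i['K'],T=i['camera_from_world']); return im
def ray(f,u,v):
    d=np.load('pics/'+f+'.npz'); R=d['T'][:3,:3]; c=-R.T@d['T'][:3,3]
    r=R.T@np.linalg.inv(d['K'])@[u,v,1]; return c,r/np.linalg.norm(r)
def onz(f,u,v,z):
    c,r=ray(f,u,v); return c+r*(z-c[2])/r[2]
def tri(l):
    A=0;b=0
    for f,u,v in l:
        c,r=ray(f,u,v);P=np.eye(3)-np.outer(r,r);A=A+P;b=b+P@c
    return np.linalg.solve(A,b)
def proj(f,p):
    d=np.load('pics/'+f+'.npz');q=d['K']@(d['T']@[*p,1])[:3];return q[:2]/q[2]
E
python3 - <<'E'
from h import *
for n in('scene','top'): snap(n,n+'0')
s=manip.sense();print(s)
E
```

```text
pics
{'t': 0.1, 'q': array([ 1.10849853e+00,  5.28371189e-01,  1.43376006e+00, -4.23959420e-05,
        1.18140336e+00, -1.78498487e-01]), 'qd': array([ 0.00158207, -0.00252937, -0.00417895, -0.000195  , -0.00073856,
        0.00052946]), 'tau': array([-1.81266869e-04, -4.43306458e+01, -1.78586268e+01, -2.55656805e-04,
        3.95504685e-03,  1.57379952e-05]), 'tcp_pos': array([0.17471196, 0.59945748, 0.24943716]), 'tool_rot': array([ 1.41415877e-01,  9.89949800e-01, -9.27741430e-04, -2.87199311e-04]), 'force': array([ 0.25403644,  0.02861044, -0.29292304]), 'ft_torque': array([ 0.0279497 , -0.03257227, -0.07890803]), 'gripper_force': 0.0, 'finger_gap': 1.0003948806926584}
```

View pics/top0.png

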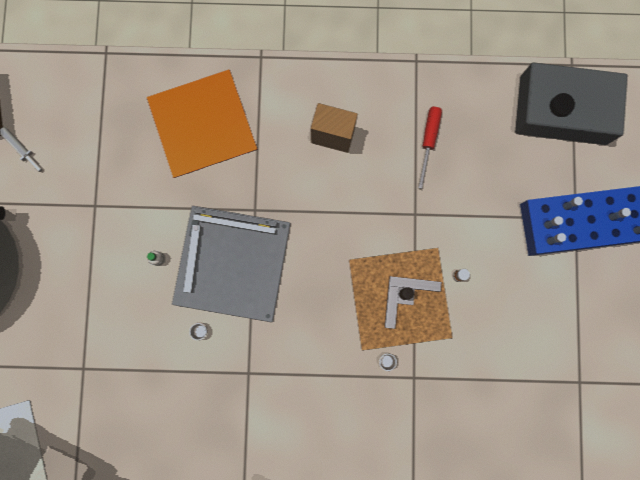

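View pics/scene0.png

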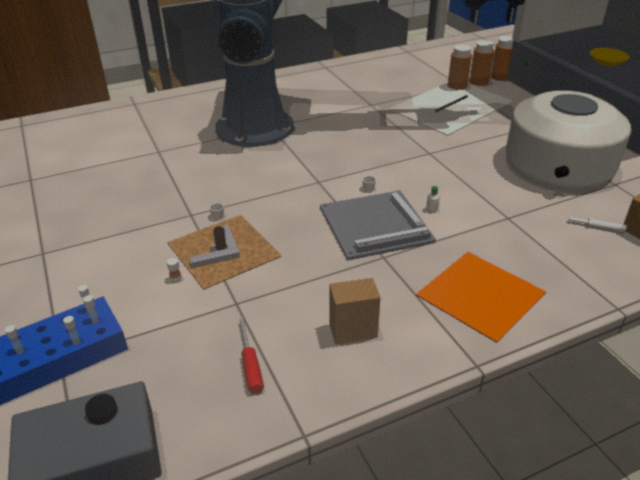

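Top view: the cork mat is at (400,298), with the orange decoy mat at (202,124). The square's knob is at (406,293), and the dark box's knob at (562,105) is a decoy. The deck is centred at (232,264), with the fence at (235,224) and the guide at (192,258). In the scene view the knob top is at (220,230). I choose the black knob on the L lying on the cork mat.

```bash
python3 - <<'E'
from h import *
im=cv2.imread('pics/top0.png'); h=cv2.cvtColor(im,cv2.COLOR_BGR2HSV)
# knob
def dark(f,x0,y0,x1,y1,t=60):
    g=cv2.cvtColor(cv2.imread(f'pics/{f}.png'),cv2.COLOR_BGR2GRAY)[y0:y1,x0:x1]
    n,l,s,c=cv2.connectedComponentsWithStats((g<t).astype(np.uint8)); i=1+np.argmax(s[1:,4]); print(f,s[i]+[x0,y0,0,0,0],c[i]+[x0,y0]); return c[i]+[x0,y0],s[i]+[x0,y0,0,0,0]
k,s=dark('top0',390,275,425,315); k2,s2=dark('scene0',205,215,235,252)
print('knob mid tri',tri([('top0',*k),('scene0',*k2)]))
print('knobtop tri',tri([('top0',k[0]-.5,k[1]),('scene0',s2[0]+s2[2]/2,s2[1]+2)]))
# cork mask
m=cv2.inRange(h,(8,90,60),(22,230,255)); m[:, :340]=0; m[:240]=0; m[:,460:]=0
m=cv2.morphologyEx(m,cv2.MORPH_CLOSE,np.ones((5,5)))
c=max(cv2.findContours(m,0,1)[0],key=cv2.contourArea); r=cv2.minAreaRect(c); b=cv2.boxPoints(r)
P=np.array([onz('top0',*p,.004) for p in b]);print('mat',b,P,P.mean(0),np.linalg.norm(np.diff(P,axis=0),axis=1))
D=np.array([onz('top0',*p,.01) for p in [(192,206),(291,221),(272,321),(173,305)]]);print('deck',D,D.mean(0),np.linalg.norm(np.diff(D,axis=0),axis=1))
e=np.diff(D,axis=0);print('deck yaws',np.degrees(np.arctan2(e[:,1],e[:,0])))
# square edges top z=.018: heel, leg ends outer
for n,p in dict(heel=(391,277),xend=(386,328),yend=(440,283)).items(): print(n,onz('top0',*p,.018))
for n,p in dict(drop=(152,257,.058),cup=(200,331,.026),cup2=(387,361,.026),vial=(463,274,.045)).items(): print(n,onz('top0',p[0],p[1],p[2]))
cv2.imwrite('pics/crop.png',np.hstack([cv2.resize(im[240:355,340:455],(400,400),interpolation=2),cv2.resize(im[200:325,168:293],(400,400),interpolation=2)]))
E
```

```text
top0 [399 288  16  12 138] [406.24637681 293.32608696]
scene0 [214 227  12  23 209] [219.27751196 237.91866029]
knob mid tri [ 0.47452476 -0.24384429  0.03947437]
knobtop tri [ 0.47372184 -0.23994173  0.05955136]
mat [[348.48004 259.36   ]
 [438.78003 246.45996]
 [451.78003 337.45996]
 [361.48004 350.36   ]] [[ 0.53657631 -0.14069719  0.004     ]
 [ 0.56533713 -0.31029737  0.004     ]
 [ 0.39647813 -0.33456122  0.004     ]
 [ 0.36868613 -0.16790835  0.004     ]] [ 0.46676943 -0.23836603  0.004     ] [0.17202152 0.17059336 0.16895436]
deck [[ 0.62953666  0.15696358  0.01      ]
 [ 0.60572382 -0.0307877   0.01      ]
 [ 0.41820502 -0.00143202  0.01      ]
 [ 0.44287121  0.18278999  0.01      ]] [0.52408418 0.07688346 0.01      ] [0.18925536 0.18980267 0.185866  ]
deck yaws [-97.22833682 171.10267845  82.37380611]
heel [ 0.50455726 -0.21923037  0.018     ]
xend [ 0.41091693 -0.21107822  0.018     ]
yend [ 0.4957939  -0.30986866  0.018     ]
drop [0.52675677 0.21402814 0.058     ]
cup [0.39700674 0.12758398 0.026     ]
cup2 [ 0.35205691 -0.212668    0.026     ]
vial [ 0.51154    -0.34602815  0.045     ]
```

View pics/crop.png

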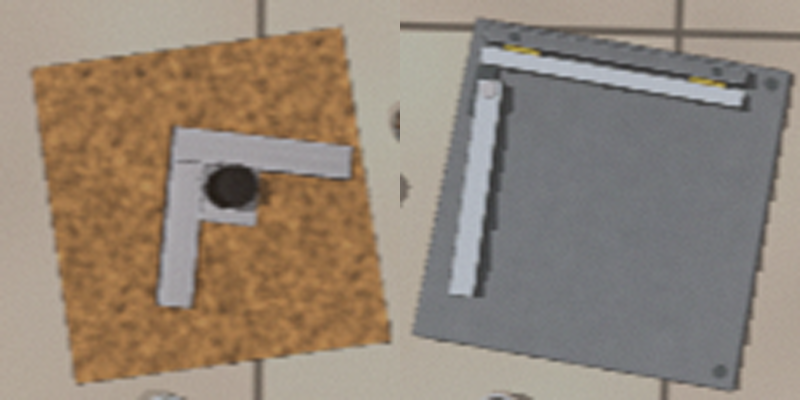

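The crop confirms the L with the black knob on cork, knob at (232,187) in the crop. On the deck, the yellow-shimmed fence facing is along the top and the guide is at the left with its pivot at (489,88). I'll go via the deck for a close look.

>>> servo_tool(
  rows=[
    [[0,0,0,-0.03,-0.027,0,1],[0,0,0,-0.03,-0.027,0,1],[0,0,0,-0.03,-0.027,0,1],[0,0,0,-0.03,-0.027,0,1],[0,0,0,-0.03,-0.027,0,1],[0,0,0,-0.03,-0.027,0,1],[0,0,0,-0.03,-0.027,0,1],[0,0,0,-0.03,-0.027,0,1]],
  ],
)

```text
t: 0.77
tcp_pos: [0.3452, 0.3236, 0.2501]
tool_rot: [0.141, 0.99, -0.0, -0.0]
force: [1.0, 0.5, -0.0]
finger_gap: 1.002
gripper_force: 0.0
```

>>> servo_tool(
  rows=[
    [[0,0,0,-0.03,-0.027,0,1],[0,0,0,-0.03,-0.027,0,1],[0,0,0,-0.03,-0.027,0,1],[0,0,0,-0.03,-0.027,0,1],[0,0,0,-0.03,-0.027,0,1],[0,0,0,-0.03,-0.027,0,1],[0,0,-4,0,0,0,1],[0,0,-4,0,0,0,1]],
  ],
)

```text
t: 1.43
tcp_pos: [0.4738, 0.117, 0.25]
tool_rot: [0.073, 0.997, -0.0, 0.0]
force: [-0.9, 1.5, -0.9]
finger_gap: 0.999
gripper_force: 0.0
```

```bash
python3 - <<'E'
from h import *
im=snap('wrist','w1'); s=manip.sense();print(s['t'],s['tcp_pos'],s['tool_rot'],s['force'])
for n,p in dict(deckc=(.524,.077,.01),deck_c1=(.6295,.157,.01),d2=(.606,-.031,.01)).items(): print(n,proj('w1',p))
E
```

```text
1.4833 [0.47282003 0.11794469 0.24988578] [ 7.09110332e-02  9.97482531e-01 -2.26377296e-05 -4.73667493e-04] [0.30578    0.71082575 0.70245514]
deckc [290.07029877 253.59751396]
deck_c1 [375.75582503 330.77127222]
d2 [208.49528616 333.81166097]
```

View pics/w1.png

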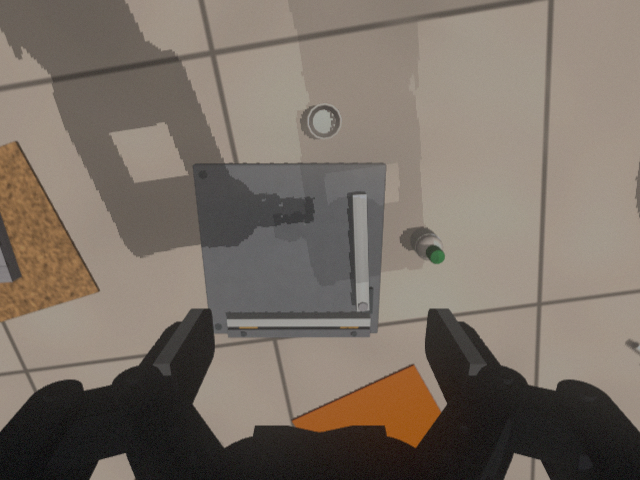

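Wrist view: deck's near edge runs (193,163)–(386,163). The fence facing's inner edge is at row ~315 from x 228 to 370. The guide's inner edge runs (351,195)–(354,305), with the pivot at (363,307).

```bash
python3 - <<'E'
from h import *
im=cv2.imread('pics/w1.png');g=cv2.cvtColor(im,cv2.COLOR_BGR2GRAY).astype(float)
ang=lambda a,b:np.degrees(np.arctan2(*(b-a)[1::-1]))
a,b=onz('w1',193,163,.01),onz('w1',386,163,.01); c=onz('w1',378,333,.01)
print('near edge',a,b,np.linalg.norm(b-a),'yaw',ang(a,b)-90,'right edge yaw',ang(b,c),np.linalg.norm(c-b))
# fence inner top edge: strongest dark->bright step per column
P=[]
for u in range(235,345,5):
    v=300+np.argmax(np.diff(g[300:326,u])); P.append(onz('w1',u,v+.5,.025))
P=np.array(P);l=cv2.fitLine(P[:,:2].astype(np.float32),cv2.DIST_HUBER,0,.01,.01).ravel();print('fence inner',l,'yaw',np.degrees(np.arctan2(l[1],l[0]))-90)
G=[]
for v in range(200,290,5):
    u=335+np.argmax(np.diff(g[v,335:362])); G.append(onz('w1',u+.5,v,.025))
G=np.array(G);k=cv2.fitLine(G[:,:2].astype(np.float32),cv2.DIST_HUBER,0,.01,.01).ravel();print('guide inner',k,'yaw',np.degrees(np.arctan2(k[1],k[0])),G[0],G[-1])
print('pivot',onz('w1',363,307,.025))
# deck frame est
psi=np.radians(-7.6)
R=np.array([[np.cos(psi),-np.sin(psi)],[np.sin(psi),np.cos(psi)]])
for C in ([.524,.077],(a[:2]+b[:2])/2+R@[.095,0]):
    print('C',C,'corner',C+R@[.07,.07],'fence x rel',[(R.T@(l[2:]-C))[0]-.07],'pivot',R.T@(onz('w1',363,307,.025)[:2]-C)-.07,'cornerTarget knob',C+R@[.04,.04])
s=manip.sense(); 
E
```

```text
near edge [ 0.41771759 -0.00057862  0.01      ] [0.44506749 0.18531979 0.01      ] 0.18789954233614023 yaw -8.369474146735143 right edge yaw -7.915128223007834 0.1894776987039349
fence inner [0.1447232  0.98947215 0.59057045 0.05900545] yaw -8.321259
guide inner [ 0.9966519  -0.08176225  0.5169996   0.14410293] yaw -4.6898665 [0.47335509 0.14787886 0.025     ] [0.56278487 0.14036702 0.025     ]
pivot [0.58928397 0.14527099 0.025     ]
C [0.524, 0.077] corner [0.60264304 0.13712714] fence x rel [np.float64(-0.001634440948349622)] pivot [-0.01431879  0.00630549] cornerTarget knob [0.56893888 0.11135837]
C [0.52555802 0.07980623] corner [0.60420105 0.13993337] fence x rel [np.float64(-0.0028076303241649225)] pivot [-0.01549198  0.00331785] cornerTarget knob [0.57049689 0.11416459]
```

>>> servo_tool(
  rows=[
    [[0,0,0,-0.0055,-0.04,0,1],[0,0,0,-0.0055,-0.04,0,1],[0,0,0,-0.0055,-0.04,0,1],[0,0,0,-0.0055,-0.04,0,1],[0,0,0,-0.0055,-0.04,0,1],[0,0,0,-0.0055,-0.04,0,1],[0,0,0,-0.0055,-0.04,0,1],[0,0,0,-0.0055,-0.04,0,1]],
  ],
)

```text
t: 2.15
tcp_pos: [0.4693, -0.2048, 0.2502]
tool_rot: [0.073, 0.997, 0.0, -0.0]
force: [0.8, 0.3, -0.5]
finger_gap: 1.001
gripper_force: 0.0
```

>>> servo_tool(
  rows=[
    [[0,0,0,-0.0055,-0.035,0.02,1],[0,0,-3,0,0,0.03,1],[0,0,0,0,0,0,1],[0,0,0,0,0,0,1]],
  ],
)

```text
t: 2.48
tcp_pos: [0.4689, -0.2377, 0.1988]
tool_rot: [0.047, 0.999, 0.002, -0.002]
force: [0.7, 0.3, -0.1]
finger_gap: 0.998
gripper_force: 0.0
```

```bash
python3 - <<'E'
from h import *
im=snap('wrist','w2'); s=manip.sense();print(s['t'],s['tcp_pos'],s['tool_rot'],s['force'])
for n,p in dict(knobtop=(.473,-.243,.060),heel=(.5046,-.2192,.018)).items(): print(n,proj('w2',p))
E
```

```text
2.5333 [ 0.46986875 -0.23780564  0.2001219 ] [ 4.63921026e-02  9.98922552e-01  8.19466815e-04 -9.14244132e-04] [-0.59127449  0.39318953  0.39995671]
knobtop [313.94177303 237.24255051]
heel [344.94248963 254.70892485]
```

View pics/w2.png

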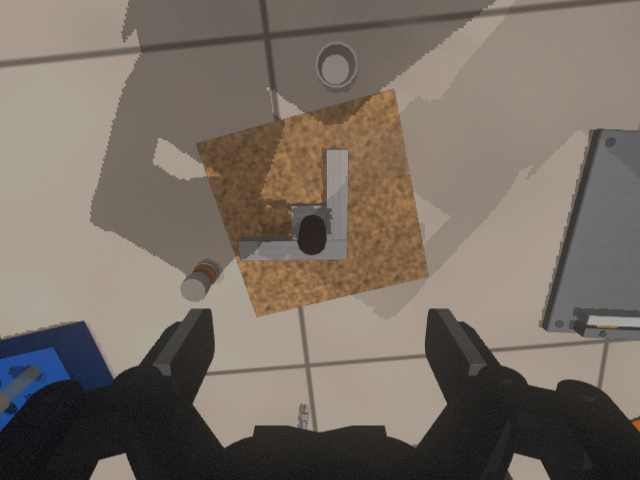

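Wrist view: knob silhouette spans (298–327, 215–255), the outer heel is at (347,259), and the outer leg ends are at (348,150) and (239,259).

```bash
python3 - <<'E'
from h import *
g=cv2.cvtColor(cv2.imread('pics/w2.png'),cv2.COLOR_BGR2GRAY)
m=(g[205:262,290:335]<32).astype(np.uint8);n,l,s,c=cv2.connectedComponentsWithStats(m);i=1+np.argmax(s[1:,4]);print(s[i]+[290,205,0,0,0],c[i]+[290,205])
x,y,w,h,_=s[i];ut=290+x+w/2;vt=205+y+h-14
T=tri([('w2',ut,vt),('top0',405.7,292.8)]);print('knobtop tri',T)
print('knobtop onz.06',onz('w2',ut,vt,.060))
f=lambda u,v:onz('w2',u,v,.018)
H,A,B=f(347.5,259.5),f(348,150),f(239,259.5)
ang=lambda a,b:np.degrees(np.arctan2(*(b-a)[1::-1]))
print(H,A,B,np.linalg.norm(A-H),np.linalg.norm(B-H),'yaw',ang(A,H),ang(B,H)-90)
print('heel tri',tri([('w2',347.5,259.5),('top0',391,277)]))
mat=[onz('w2',*p,.004) for p in [(197,143),(394,90),(428,276),(258,316)]];print('mat',np.mean(mat,0),np.linalg.norm(mat[0]-mat[1]))
s=manip.sense();a=np.arctan2(s['tool_rot'][1],s['tool_rot'][0]);print('tool yaw(y-90)',np.degrees(2*a)-180)
E
```

```text
[309 217   1   1   1] [309. 217.]
knobtop tri [ 0.4768721  -0.25404291 -0.06553822]
knobtop onz.06 [ 0.44749537 -0.24371248  0.06      ]
[ 0.50931322 -0.21727722  0.018     ] [ 0.41519459 -0.21015145  0.018     ] [ 0.50018529 -0.31282786  0.018     ] 0.09438799542141596 0.09598564595045951 yaw -4.3296279667699284 -5.456896015366368
heel tri [ 0.5037363  -0.21773803  0.03215482]
mat [ 0.46871629 -0.23846125  0.004     ] 0.16790862055672703
tool yaw(y-90) -5.318056144298339
```

Fit agrees: knob at about (0.475, -0.2445), top at 0.060 (text: 4+56 mm), square yaw about -5°, tool yaw -5.3°. The mat's centre is (0.4685, -0.2385). Descending to grasp.

>>> servo_tool(
  rows=[
    [[0,0,0,-0.0055,-0.006,0.02,1],[0,0,0,0,0,0.03,1],[0,0,0,0,0,0.03,1],[0,0,0,0,0,0.025,1],[0,0,0,0,0,0.02,1],[0,0,0,0,0,0.018,1],[0,0,0,0,0,0.011,1],[0,0,0,0,0,0,1]],
  ],
)

```text
t: 3.2
tcp_pos: [0.4753, -0.244, 0.0457]
tool_rot: [0.045, 0.999, 0.001, -0.001]
force: [-0.5, 0.1, 0.3]
finger_gap: 1.002
gripper_force: 0.0
```

>>> servo_tool(
  rows=[
    [[0,0,0,0,0,0,-0.2],[0,0,0,0,0,0,-0.4],[0,0,0,0,0,0,-0.5],[0,0,0,0,0,0,-0.7],[0,0,0,0,0,0,-1],[0,0,0,0,0,0,-1],[0,0,0,0,0,0,-1],[0,0,0,0,0,0,-1]],
  ],
  squeeze=40,
)

```text
t: 3.87
tcp_pos: [0.4756, -0.2457, 0.0472]
tool_rot: [0.046, 0.999, -0.0, 0.001]
force: [-1.1, 0.7, 6.8]
finger_gap: 0.245
gripper_force: 38.9
```

>>> servo_tool(
  rows=[
    [[0,0,0,0,0,-0.004,-1],[0,0,0,0,0,-0.01,-1],[0,0,0,0,0,-0.02,-1],[0,0,0,0,0,-0.025,-1],[0,0,0,0,0,-0.025,-1],[0,0,0,0,0,-0.016,-1],[0,0,0,0,0,0,-1],[0,0,0,0,0,0,-1]],
  ],
)

```text
t: 4.53
tcp_pos: [0.4753, -0.2455, 0.1471]
tool_rot: [0.046, 0.999, -0.001, 0.001]
force: [-0.3, 0.7, -4.3]
finger_gap: 0.243
gripper_force: 39.5
```

```bash
cat >> h.py <<'E'
def yaw(s): return np.degrees(2*np.arctan2(s['tool_rot'][1],s['tool_rot'][0]))-180
def to(x,y,z):
    from scipy.spatial.transform import Rotation as Rn
    s=manip.sense();d=Rn.from_quat(s['tool_rot']).inv().apply(np.array([x,y,z])-s['tcp_pos']);print('tcp',s['tcp_pos'],'yaw',yaw(s),'F',s['force'],'M',s['ft_torque'],'t',s['t'],'tool delta',d.round(4))
E
python3 - <<'E'
from h import *
im=snap('wrist','w3');to(.536,.086,.147)
E
```

```text
tcp [ 0.47463657 -0.24495474  0.14598599] yaw -5.261791799420536 F [-0.24779223 -0.01932591 -3.54604793] M [0.01079554 0.01114332 0.01893778] t 4.5833 tool delta [-0.0308  0.3352 -0.0008]
```

View pics/w3.png

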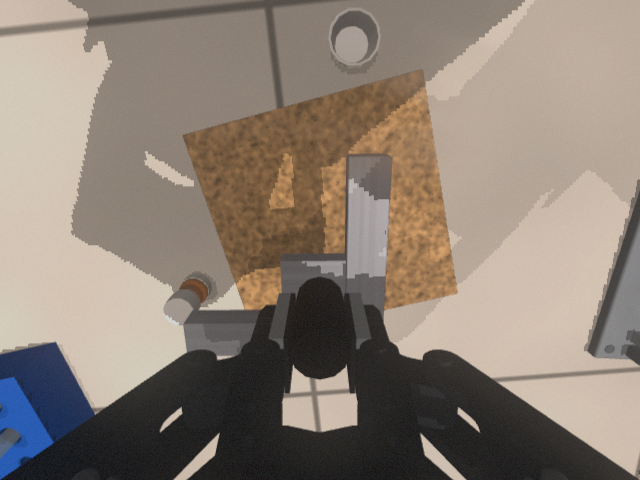

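```bash
python3 - <<'E'
from h import *
g=cv2.cvtColor(cv2.imread('pics/w3.png'),cv2.COLOR_BGR2GRAY).astype(float)
ang=lambda P:(lambda l:np.degrees(np.arctan(l[1]/l[0])))(cv2.fitLine(P[:,:2].astype(np.float32),cv2.DIST_HUBER,0,.01,.001).ravel())
for a,b,sg,v0,v1 in((380,400,-1,200,270),(335,358,1,200,245)):
    P=np.array([onz('w3',a+np.argmax(sg*np.diff(cv2.GaussianBlur(g,(3,3),0)[v,a:b]))+.5,v,.118) for v in range(v0,v1,3)]);print(ang(P),P[0],P[-1])
E
```

```text
-4.8443832 [ 0.43218625 -0.21343222  0.118     ] [ 0.46343288 -0.21628355  0.118     ]
-3.923019 [ 0.43060661 -0.23062482  0.118     ] [ 0.44917443 -0.23233623  0.118     ]
```

>>> servo_tool(
  rows=[
    [[0,0,1,-0.0035,0.035,0,-1],[0,0,1,-0.0035,0.038,0,-1],[0,0,1,-0.0035,0.038,0,-1],[0,0,0,-0.0035,0.038,0,-1],[0,0,0,-0.0035,0.038,0,-1],[0,0,0,-0.0035,0.038,0,-1],[0,0,0,-0.0035,0.038,0,-1],[0,0,0,-0.0035,0.038,0,-1]],
  ],
)

```text
t: 5.25
tcp_pos: [0.5411, 0.0512, 0.1443]
tool_rot: [0.072, 0.997, 0.0, -0.002]
force: [0.6, -0.8, -3.6]
finger_gap: 0.242
gripper_force: 39.8
```

>>> servo_tool(
  rows=[
    [[0,0,0,-0.004,0.03,0.01,-1],[0,0,0,0,0,0.02,-1],[0,0,0,0,0,0.02,-1],[0,0,0,0,0,0,-1],[0,0,0,0,0,0,-1]],
  ],
)

```text
t: 5.67
tcp_pos: [0.5485, 0.0786, 0.094]
tool_rot: [0.072, 0.997, -0.0, -0.003]
force: [-0.5, -0.7, -3.4]
finger_gap: 0.239
gripper_force: 40.0
```

```bash
python3 - <<'E'
from h import *
im=snap('wrist','w4');snap('scene','s4');to(.536,.086,.070)
E
```

```text
tcp [0.55067127 0.07800496 0.09610441] yaw -8.299402744940124 F [-0.34732853 -0.972793   -2.43718046] M [ 0.011989    0.00277328 -0.01379368] t 5.7667 tool delta [0.0157 0.0058 0.0261]
```

View pics/w4.png

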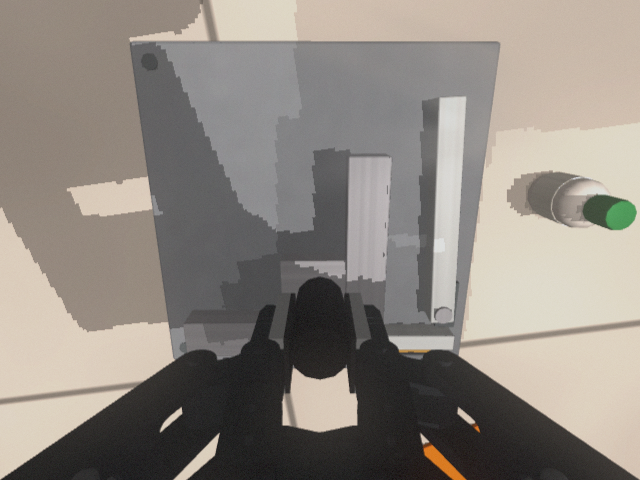

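The square is held flat and nearly parallel to the deck over the corner. The guide's inner edge is at x≈437 and the leg's outer edge at x≈388. Adjusting the standoff and lowering.

>>> servo_tool(
  rows=[
    [[0,0,0,0.007,0.014,0.01,-1],[0,0,0,0,0,0.012,-1],[0,0,0,0,0,0.01,-1],[0,0,0,0,0,0.004,-1],[0,0,0,0,0,0.002,-1],[0,0,0,0,0,0.001,-1],[0,0,0,0,0,0,-1],[0,0,0,0,0,0,-1]],
  ],
)

```text
t: 6.43
tcp_pos: [0.5463, 0.093, 0.0578]
tool_rot: [0.072, 0.997, 0.0, 0.001]
force: [-1.1, 0.2, -2.6]
finger_gap: 0.246
gripper_force: 40.1
```

```bash
python3 - <<'E'
from h import *
to(.567,.1104,.053);print(manip.sense()['tool_rot'])
E
```

```text
tcp [0.5462964  0.09299445 0.05776868] yaw -8.286036132166913 F [-1.12897402  0.19587465 -2.61338128] M [ 0.00831262  0.05206087 -0.02650259] t 6.4333 tool delta [-0.018   0.0202  0.0048]
[7.22462993e-02 9.97386680e-01 1.39437699e-05 5.32136354e-04]
```

>>> servo_tool(
  rows=[
    [[0,0,0,0,0,0.002,-1],[0,0,0,0,0,0.001,-1],[0,0,0,0,0,0,-1]],
  ],
)

```text
t: 6.68
tcp_pos: [0.5457, 0.0932, 0.0543]
tool_rot: [0.072, 0.997, -0.0, -0.0]
force: [0.1, 0.2, -4.2]
finger_gap: 0.246
gripper_force: 40.1
```

>>> servo_tool(
  rows=[
    [[0,0,0,0,0,0.001,-1],[0,0,0,0,0,0,-1],[0,0,0,0,0,0,-1]],
  ],
)

```text
t: 6.93
tcp_pos: [0.5459, 0.0933, 0.0533]
tool_rot: [0.072, 0.997, -0.0, 0.0]
force: [0.2, -0.1, -4.4]
finger_gap: 0.243
gripper_force: 40.4
```

>>> servo_tool(
  rows=[
    [[0,0,0,0,0,0.001,-1],[0,0,0,0,0,0,-1],[0,0,0,0,0,0,-1]],
  ],
)

```text
t: 7.18
tcp_pos: [0.5459, 0.0933, 0.0533]
tool_rot: [0.072, 0.997, -0.0, 0.0]
force: [-1.5, -0.4, 5.7]
finger_gap: 0.247
gripper_force: 41.1
```

>>> servo_tool(
  rows=[
    [[0,0,0,0,0,-0.0005,-1],[0,0,0.3,-0.003,0,0,-1],[0,0,0,-0.003,0,0,-1],[0,0,0,-0.003,0,0,-1],[0,0,0,-0.002,0,0,-1],[0,0,0,-0.001,0,0,-1],[0,0,0,0,0,0,-1],[0,0,0,0,0,0,-1]],
  ],
)

```text
t: 7.85
tcp_pos: [0.5575, 0.0916, 0.0533]
tool_rot: [0.075, 0.997, 0.0, -0.0]
force: [-2.4, 0.1, 4.7]
finger_gap: 0.248
gripper_force: 41.0
```

```bash
python3 - <<'E'
from h import *
to(.567,.1104,.053)
E
```

```text
tcp [0.55751898 0.09160473 0.05327631] yaw -8.571715842383071 F [-2.38208383  0.14851355  4.6875721 ] M [ 0.06195247  0.31256923 -0.04341856] t 7.85 tool delta [-0.0066  0.02    0.0003]
```

>>> servo_tool(
  rows=[
    [[0,0,0,-0.001,0,0,-1],[0,0,0,-0.001,0,0,-1],[0,0,0,0,0,0,-1]],
  ],
)

```text
t: 8.1
tcp_pos: [0.5593, 0.0913, 0.0533]
tool_rot: [0.075, 0.997, 0.0, -0.0]
force: [-3.4, 0.8, 5.2]
finger_gap: 0.243
gripper_force: 41.0
```

>>> servo_tool(
  rows=[
    [[0,0,0,-0.001,0,0,-1],[0,0,0,0,0,0,-1],[0,0,0,0,0,0,-1]],
  ],
)

```text
t: 8.35
tcp_pos: [0.5602, 0.0912, 0.0533]
tool_rot: [0.075, 0.997, 0.0, -0.0]
force: [-3.0, 0.6, 5.7]
finger_gap: 0.248
gripper_force: 41.0
```

>>> servo_tool(
  rows=[
    [[0,0,0,0,0,-0.0005,-1],[0,0,0,-0.001,0,0,-1],[0,0,0,0,0,0,-1],[0,0,0,0,0,0,-1]],
  ],
)

```text
t: 8.68
tcp_pos: [0.5617, 0.0909, 0.0533]
tool_rot: [0.075, 0.997, 0.0, 0.0]
force: [-1.5, 1.4, 2.1]
finger_gap: 0.243
gripper_force: 40.6
```

>>> servo_tool(
  rows=[
    [[0,0,0,-0.001,0,0,-1],[0,0,0,0,0,0,-1],[0,0,0,0,0,0,-1]],
  ],
)

```text
t: 8.93
tcp_pos: [0.5628, 0.0907, 0.0533]
tool_rot: [0.075, 0.997, 0.0, 0.0]
force: [-1.2, 0.5, 1.9]
finger_gap: 0.245
gripper_force: 40.6
```

>>> servo_tool(
  rows=[
    [[0,0,0,-0.001,0,0,-1],[0,0,0,0,0,0,-1],[0,0,0,0,0,0,-1]],
  ],
)

```text
t: 9.18
tcp_pos: [0.5638, 0.0906, 0.0533]
tool_rot: [0.075, 0.997, -0.0, 0.0]
force: [-1.3, 0.5, 1.5]
finger_gap: 0.248
gripper_force: 40.6
```

>>> servo_tool(
  rows=[
    [[0,0,0,-0.001,0,0,-1],[0,0,0,0,0,0,-1],[0,0,0,0,0,0,-1]],
  ],
)

```text
t: 9.43
tcp_pos: [0.564, 0.0905, 0.0533]
tool_rot: [0.075, 0.997, 0.0, -0.001]
force: [-4.2, 1.0, 3.8]
finger_gap: 0.242
gripper_force: 40.9
```

```bash
cat > f.py <<'E'
from h import *
s=manip.sense();p=np.radians(-8.3);R=np.array([[np.cos(p),-np.sin(p)],[np.sin(p),np.cos(p)]])
C=np.array([.5672,.1105]);print('t',s['t'],'deckpos mm',(R.T@(s['tcp_pos'][:2]-C)*1e3).round(2),'z',s['tcp_pos'][2].round(4),'yaw',yaw(s).round(2),'Fdeck',(R.T@s['force'][:2]).round(1),'Fz',s['force'][2].round(1),'M',s['ft_torque'].round(3))
E
python3 f.py
```

```text
t 9.4333 deckpos mm [ -0.3  -20.21] z 0.0533 yaw -8.57 Fdeck [-4.3  0.4] Fz 3.8 M [ 0.115  0.529 -0.049]
```

>>> servo_tool(
  rows=[
    [[0,0,0,-0.0005,0,0,-1],[0,0,0,0,0,0,-1],[0,0,0,0,0,0,-1]],
  ],
)

```text
t: 9.68
tcp_pos: [0.564, 0.0905, 0.0533]
tool_rot: [0.075, 0.997, 0.0, -0.001]
force: [-3.8, 1.5, 4.8]
finger_gap: 0.244
gripper_force: 41.0
```

```bash
python3 f.py
```

```text
t 9.6833 deckpos mm [ -0.28 -20.22] z 0.0533 yaw -8.57 Fdeck [-4.   0.9] Fz 4.8 M [ 0.085  0.663 -0.098]
```

>>> servo_tool(
  rows=[
    [[0,0,0,-0.0005,0,0,-1],[0,0,0,0,0,0,-1],[0,0,0,0,0,0,-1]],
  ],
)

```text
t: 9.93
tcp_pos: [0.564, 0.0905, 0.0533]
tool_rot: [0.075, 0.997, 0.0, -0.002]
force: [-5.9, 1.3, 5.9]
finger_gap: 0.243
gripper_force: 41.0
```

```bash
python3 f.py
```

```text
t 9.9333 deckpos mm [ -0.25 -20.2 ] z 0.0533 yaw -8.56 Fdeck [-6.   0.4] Fz 5.9 M [ 0.177  0.762 -0.05 ]
```

>>> servo_tool(
  rows=[
    [[0,0,0.2,0,0,0,-1],[0,0,0,0,0,0,-1],[0,0,0,0,0,0,-1]],
  ],
)

```text
t: 10.18
tcp_pos: [0.564, 0.0905, 0.0533]
tool_rot: [0.076, 0.997, -0.0, -0.002]
force: [-5.2, 1.5, 5.8]
finger_gap: 0.248
gripper_force: 41.0
```

```bash
python3 f.py
```

```text
t 10.1833 deckpos mm [ -0.28 -20.2 ] z 0.0533 yaw -8.74 Fdeck [-5.3  0.7] Fz 5.8 M [ 0.163  0.805 -0.002]
```

>>> servo_tool(
  rows=[
    [[0,0,-0.4,0,0,0,-1],[0,0,0,0,0,0,-1],[0,0,0,0,0,0,-1]],
  ],
)

```text
t: 10.43
tcp_pos: [0.564, 0.0906, 0.0533]
tool_rot: [0.073, 0.997, 0.0, -0.002]
force: [-5.7, 1.2, 5.7]
finger_gap: 0.243
gripper_force: 41.0
```

```bash
python3 f.py
```

```text
t 10.4333 deckpos mm [ -0.29 -20.19] z 0.0533 yaw -8.37 Fdeck [-5.8  0.4] Fz 5.7 M [ 0.102  0.742 -0.151]
```

>>> servo_tool(
  rows=[
    [[0,-0.3,0.1,0,0,0,-1],[0,0,0,0,0,0,-1],[0,0,0,0,0,0,-1]],
  ],
)

```text
t: 10.68
tcp_pos: [0.564, 0.0906, 0.0533]
tool_rot: [0.074, 0.997, -0.0, 0.001]
force: [-5.2, 1.2, 6.5]
finger_gap: 0.242
gripper_force: 41.0
```

```bash
sed -i "s/^C=/print('quat',s['tool_rot'].round(4));C=/" f.py; python3 f.py
```

```text
quat [ 7.390e-02  9.973e-01 -2.000e-04  9.000e-04]
t 10.6833 deckpos mm [ -0.3 -20.2] z 0.0533 yaw -8.47 Fdeck [-5.3  0.4] Fz 6.5 M [ 0.192  0.856 -0.137]
```

>>> servo_tool(
  rows=[
    [[0,0,0,0,0.003,0,-1],[0,0,0,0,0.003,0,-1],[0,0,0,0,0.003,0,-1],[0,0,0,0,0,0,-1],[0,0,0,0,0,0,-1]],
  ],
)

```text
t: 11.1
tcp_pos: [0.5652, 0.099, 0.0533]
tool_rot: [0.074, 0.997, -0.001, 0.001]
force: [-5.5, -0.5, 5.7]
finger_gap: 0.243
gripper_force: 41.1
```

```bash
python3 f.py
```

```text
quat [ 7.360e-02  9.973e-01 -6.000e-04  7.000e-04]
t 11.1 deckpos mm [ -0.31 -11.7 ] z 0.0533 yaw -8.44 Fdeck [-5.3 -1.3] Fz 5.7 M [-0.022  0.887 -0.088]
```

>>> servo_tool(
  rows=[
    [[0,0,0,0,0.002,0,-1],[0,0,0,0,0.002,0,-1],[0,0,0,0,0,0,-1],[0,0,0,0,0,0,-1]],
  ],
)

```text
t: 11.43
tcp_pos: [0.5657, 0.1027, 0.0533]
tool_rot: [0.074, 0.997, -0.001, 0.001]
force: [-6.2, -1.8, 6.2]
finger_gap: 0.245
gripper_force: 41.1
```

```bash
python3 f.py
```

```text
quat [ 7.360e-02  9.973e-01 -7.000e-04  6.000e-04]
t 11.4333 deckpos mm [-0.31 -7.93] z 0.0533 yaw -8.45 Fdeck [-5.8 -2.7] Fz 6.2 M [-0.231  0.899 -0.106]
```

>>> servo_tool(
  rows=[
    [[0,0,0,0,0.002,0,-1],[0,0,0,0,0,0,-1],[0,0,0,0,0,0,-1]],
  ],
)

```text
t: 11.68
tcp_pos: [0.566, 0.1046, 0.0533]
tool_rot: [0.074, 0.997, -0.001, 0.001]
force: [-5.5, -1.5, 6.2]
finger_gap: 0.244
gripper_force: 41.1
```

```bash
python3 f.py
```

```text
quat [ 7.360e-02  9.973e-01 -8.000e-04  6.000e-04]
t 11.6833 deckpos mm [-0.3  -6.02] z 0.0533 yaw -8.44 Fdeck [-5.2 -2.3] Fz 6.2 M [-0.255  0.91  -0.054]
```

>>> servo_tool(
  rows=[
    [[0,0,0,0,0.002,0,-1],[0,0,0,0,0,0,-1],[0,0,0,0,0,0,-1]],
  ],
)

```text
t: 11.93
tcp_pos: [0.5663, 0.1065, 0.0533]
tool_rot: [0.074, 0.997, -0.001, 0.001]
force: [-5.7, -2.9, 6.2]
finger_gap: 0.241
gripper_force: 41.2
```

```bash
python3 f.py
```

```text
quat [ 7.360e-02  9.973e-01 -8.000e-04  6.000e-04]
t 11.9333 deckpos mm [-0.29 -4.04] z 0.0533 yaw -8.45 Fdeck [-5.2 -3.7] Fz 6.2 M [-0.292  0.927 -0.103]
```

>>> servo_tool(
  rows=[
    [[0,0,0,0,0.001,0,-1],[0,0,0,0,0,0,-1],[0,0,0,0,0,0,-1]],
  ],
)

```text
t: 12.18
tcp_pos: [0.5664, 0.1072, 0.0533]
tool_rot: [0.074, 0.997, -0.001, 0.001]
force: [-5.3, -3.7, 5.5]
finger_gap: 0.246
gripper_force: 41.2
```

```bash
python3 f.py
```

```text
quat [ 7.350e-02  9.973e-01 -1.000e-03  5.000e-04]
t 12.1833 deckpos mm [-0.32 -3.37] z 0.0533 yaw -8.43 Fdeck [-4.8 -4.4] Fz 5.5 M [-0.425  0.972 -0.068]
```

>>> servo_tool(
  rows=[
    [[0,0,0,0,0.001,0,-1],[0,0,0,0,0,0,-1],[0,0,0,0,0,0,-1]],
  ],
)

```text
t: 12.43
tcp_pos: [0.5665, 0.1078, 0.0533]
tool_rot: [0.073, 0.997, -0.001, 0.0]
force: [-6.4, -4.8, 7.0]
finger_gap: 0.247
gripper_force: 41.2
```

```bash
python3 f.py
```

```text
quat [ 7.340e-02  9.973e-01 -1.300e-03  5.000e-04]
t 12.4333 deckpos mm [-0.28 -2.78] z 0.0533 yaw -8.42 Fdeck [-5.6 -5.7] Fz 7.0 M [-0.787  0.995 -0.179]
```

>>> servo_tool(
  rows=[
    [[0,0,0,0,0.001,0,-1],[0,0,0,0,0,0,-1],[0,0,0,0,0,0,-1]],
  ],
)

```text
t: 12.68
tcp_pos: [0.5666, 0.1087, 0.0533]
tool_rot: [0.073, 0.997, -0.001, 0.0]
force: [-5.8, -5.0, 6.4]
finger_gap: 0.242
gripper_force: 41.2
```

```bash
python3 f.py
```

```text
quat [ 7.340e-02  9.973e-01 -1.400e-03  4.000e-04]
t 12.6833 deckpos mm [-0.31 -1.9 ] z 0.0533 yaw -8.41 Fdeck [-5.  -5.8] Fz 6.4 M [-0.829  0.929 -0.137]
```

>>> servo_tool(
  rows=[
    [[0,0,0,0,0.001,0,-1],[0,0,0,0,0,0,-1],[0,0,0,0,0,0,-1]],
  ],
)

```text
t: 12.93
tcp_pos: [0.5668, 0.1096, 0.0533]
tool_rot: [0.073, 0.997, -0.001, 0.0]
force: [-6.9, -5.0, 6.7]
finger_gap: 0.242
gripper_force: 41.2
```

```bash
python3 f.py
```

```text
quat [ 7.340e-02  9.973e-01 -1.400e-03  4.000e-04]
t 12.9333 deckpos mm [-0.29 -0.96] z 0.0533 yaw -8.42 Fdeck [-6.2 -5.9] Fz 6.7 M [-0.81   0.982 -0.118]
```

>>> servo_tool(
  rows=[
    [[0,0,0,0,0.001,0,-1],[0,0,0,0,0,0,-1],[0,0,0,0,0,0,-1]],
  ],
)

```text
t: 13.18
tcp_pos: [0.5669, 0.1106, 0.0533]
tool_rot: [0.073, 0.997, -0.001, 0.0]
force: [-7.1, -5.7, 5.7]
finger_gap: 0.247
gripper_force: 41.2
```

```bash
python3 f.py
```

```text
quat [ 7.340e-02  9.973e-01 -1.400e-03  4.000e-04]
t 13.1833 deckpos mm [-0.3   0.03] z 0.0533 yaw -8.42 Fdeck [-6.2 -6.6] Fz 5.7 M [-0.872  0.958 -0.115]
```

>>> servo_tool(
  rows=[
    [[0,0,0,0,0.001,0,-1],[0,0,0,0,0,0,-1],[0,0,0,0,0,0,-1]],
  ],
)

```text
t: 13.43
tcp_pos: [0.5671, 0.1115, 0.0533]
tool_rot: [0.073, 0.997, -0.001, 0.0]
force: [-6.5, -5.5, 7.7]
finger_gap: 0.249
gripper_force: 41.2
```

```bash
python3 f.py
```

```text
quat [ 7.340e-02  9.973e-01 -1.500e-03  4.000e-04]
t 13.4333 deckpos mm [-0.29  1.02] z 0.0533 yaw -8.42 Fdeck [-5.7 -6.4] Fz 7.7 M [-0.926  0.961 -0.124]
```

>>> servo_tool(
  rows=[
    [[0,0,0,0,0.0005,0,-1],[0,0,0,0,0,0,-1],[0,0,0,0,0,0,-1]],
  ],
)

```text
t: 13.68
tcp_pos: [0.5671, 0.1118, 0.0533]
tool_rot: [0.073, 0.997, -0.002, 0.0]
force: [-6.7, -5.8, 7.4]
finger_gap: 0.244
gripper_force: 41.2
```

```bash
python3 f.py
```

```text
quat [ 7.330e-02  9.973e-01 -1.600e-03  3.000e-04]
t 13.6833 deckpos mm [-0.31  1.3 ] z 0.0533 yaw -8.41 Fdeck [-5.8 -6.7] Fz 7.4 M [-0.947  0.997 -0.136]
```

>>> servo_tool(
  rows=[
    [[0,0,0,0,0.0005,0,-1],[0,0,0,0,0,0,-1],[0,0,0,0,0,0,-1]],
  ],
)

```text
t: 13.93
tcp_pos: [0.5671, 0.1119, 0.0533]
tool_rot: [0.073, 0.997, -0.002, 0.0]
force: [-6.5, -7.3, 8.0]
finger_gap: 0.244
gripper_force: 41.2
```

```bash
python3 f.py
```

```text
quat [ 7.310e-02  9.973e-01 -2.000e-03  2.000e-04]
t 13.9333 deckpos mm [-0.32  1.38] z 0.0533 yaw -8.38 Fdeck [-5.3 -8.1] Fz 8.0 M [-1.267  1.015 -0.124]
```

>>> servo_tool(
  rows=[
    [[0,0,0,0,0.0005,0,-1],[0,0,0,0,0,0,-1],[0,0,0,0,0,0,-1]],
  ],
)

```text
t: 14.18
tcp_pos: [0.5671, 0.1119, 0.0534]
tool_rot: [0.073, 0.997, -0.002, 0.0]
force: [-7.0, -9.3, 7.7]
finger_gap: 0.245
gripper_force: 41.2
```

```bash
python3 f.py
```

```text
quat [ 7.300e-02  9.973e-01 -2.300e-03  2.000e-04]
t 14.1833 deckpos mm [-0.26  1.42] z 0.0534 yaw -8.37 Fdeck [ -5.6 -10.2] Fz 7.7 M [-1.474  1.075 -0.109]
```

>>> servo_tool(
  rows=[
    [[0,0,0,0,0.0005,0,-1],[0,0,0,0,0,0,-1],[0,0,0,0,0,0,-1]],
  ],
)

```text
t: 14.43
tcp_pos: [0.5671, 0.112, 0.0534]
tool_rot: [0.073, 0.997, -0.003, 0.0]
force: [-6.7, -10.8, 7.8]
finger_gap: 0.246
gripper_force: 41.3
```

```bash
python3 f.py
```

```text
quat [ 7.290e-02  9.973e-01 -2.600e-03  1.000e-04]
t 14.4333 deckpos mm [-0.28  1.46] z 0.0534 yaw -8.36 Fdeck [ -5.1 -11.6] Fz 7.8 M [-1.837  1.094 -0.18 ]
```

>>> servo_tool(
  rows=[
    [[-0.3,0,0,-0.0005,-0.0005,0,-1],[0,0,0,0,0,0,-1],[0,0,0,0,0,0,-1],[0,0,0,0,0,0,-1]],
  ],
)

```text
t: 14.77
tcp_pos: [0.5671, 0.1118, 0.0533]
tool_rot: [0.073, 0.997, 0.0, -0.0]
force: [-6.7, -9.5, 7.9]
finger_gap: 0.241
gripper_force: 41.4
```

```bash
python3 f.py
```

```text
quat [ 7.300e-02  9.973e-01  3.000e-04 -2.000e-04]
t 14.7667 deckpos mm [-0.32  1.29] z 0.0533 yaw -8.37 Fdeck [ -5.3 -10.3] Fz 7.9 M [-1.533  1.112 -0.093]
```

>>> servo_tool(
  rows=[
    [[0,0,0,0,0,0,-1],[0,0,0,0,0,0,-1],[0,0,0,0,0,0,-1],[0,0,0,0,0,0,-1],[0,0,0,0,0,0,-1],[0,0,0,0,0,0,-1],[0,0,0,0,0,0,-1],[0,0,0,0,0,0,-1]],
  ],
)

```text
t: 15.43
tcp_pos: [0.5671, 0.1118, 0.0533]
tool_rot: [0.073, 0.997, 0.0, -0.0]
force: [-7.2, -9.4, 7.5]
finger_gap: 0.244
gripper_force: 41.4
```

```bash
python3 - <<'E'
from h import *
im=snap('wrist','w5')
cv2.imwrite('pics/w5c.png',cv2.resize(im[60:380,300:520],(550,600)*1,interpolation=2)[:600])
E
python3 f.py
```

```text
quat [ 7.300e-02  9.973e-01  3.000e-04 -2.000e-04]
t 15.4833 deckpos mm [-0.29  1.28] z 0.0533 yaw -8.37 Fdeck [ -5.9 -11. ] Fz 9.2 M [-1.568  1.158 -0.112]
```

View pics/w5c.png

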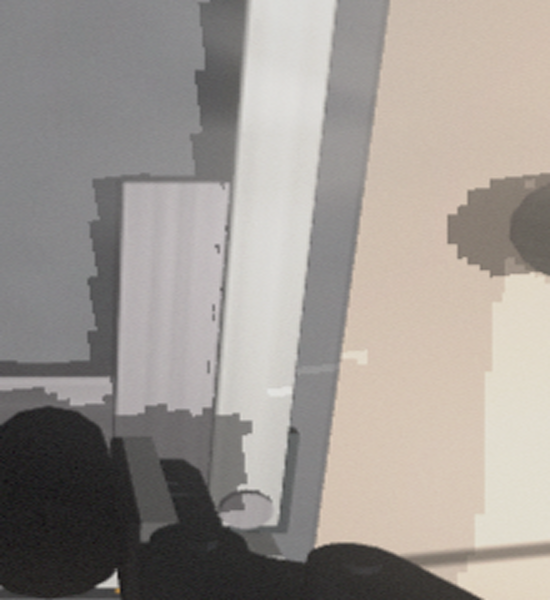

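Crop: the leg's outer edge runs (229,182)–(212,420) and the guide's inner edge (237,182)–(217,420), separated only by a thin dark line. I'll check that they are parallel numerically.

```bash
python3 - <<'E'
from h import *
im=cv2.imread('pics/w5.png');g=cv2.cvtColor(im,cv2.COLOR_BGR2GRAY).astype(float)
for v in (136,150,165,180,195,210,222): print(v,g[v,342:400].astype(int)[36:60].tolist(),)
def fit(P):
    l=cv2.fitLine(P[:,:2].astype(np.float32),cv2.DIST_HUBER,0,.01,.001).ravel();return np.degrees(np.arctan(l[1]/l[0])).round(2)
L=[];G=[];GO=[]
for v in range(136,222,3):
    r=g[v]; u0=int(np.interp(v,[133,228],[393,386]))-8
    d=np.argmin(r[u0:u0+16])+u0   # dark line
    # subpixel edges: mid level on both sides
    ml=(r[d-5]+r[d])/2; mr=(r[d+5]+r[d])/2
    ul=next(u for u in range(d,d-6,-1) if r[u]>ml); ul+= (r[ul]-ml)/(r[ul]-r[ul+1])
    ur=next(u for u in range(d,d+6) if r[u]>mr); ur-= (r[ur]-mr)/(r[ur]-r[ur-1])
    L.append(onz('w5',ul,v,.024));G.append(onz('w5',ur,v,.025))
L=np.array(L);G=np.array(G);print('leg',fit(L),'guide',fit(G),'gap y far/near',(G-L)[[0,1,2,-3,-2,-1],1]*1e3)
G2=[]
for v in range(70,132,3):
    u=385+np.argmax(np.diff(g[v,385:412]));G2.append(onz('w5',u+.5,v,.025))
G2=np.array(G2);print('guide beyond',fit(G2),'all',fit(np.vstack([G,G2])))
R=[]
for v in range(150,221,3):
    u=335+np.argmax(np.diff(g[v,335:355]));R.append(onz('w5',u+.5,v,.024))
print('leg inner',fit(np.array(R)))
E
```

```text
136 [113, 117, 114, 115, 117, 115, 116, 114, 117, 118, 118, 119, 116, 120, 121, 123, 148, 182, 205, 208, 208, 209]
150 [115, 118, 117, 118, 119, 120, 115, 118, 121, 119, 119, 120, 120, 119, 124, 135, 175, 201, 209, 206, 209, 206]
165 [185, 188, 190, 190, 187, 187, 187, 188, 189, 189, 190, 192, 190, 162, 137, 173, 201, 210, 208, 209, 207, 208]
180 [189, 187, 188, 190, 191, 190, 188, 190, 191, 193, 193, 187, 133, 121, 166, 198, 213, 212, 210, 210, 210, 213]
195 [190, 189, 191, 188, 190, 191, 190, 191, 191, 174, 191, 165, 121, 159, 200, 214, 211, 210, 210, 208, 211, 214]
210 [187, 188, 189, 188, 188, 189, 190, 188, 187, 187, 166, 114, 153, 192, 213, 210, 208, 207, 209, 210, 209, 212]
222 [187, 187, 188, 186, 188, 189, 184, 151, 189, 179, 132, 138, 184, 207, 210, 207, 210, 206, 207, 209, 211, 213]
leg -4.52 guide -8.33 gap y far/near [-0.03206337  1.74484519  0.89375716  0.85198263  0.6070766   0.80767716]
guide beyond -8.55 all -7.87
leg inner -8.48
```

The leg and guide are parallel within ~0.2° (-8.3…-8.5) with a constant line between them, so it sits flush. I'll hold a bit longer, then ease off diagonally and lift.

>>> servo_tool(
  rows=[
    [[0,0,0,0,0,0,-1],[0,0,0,0,0,0,-1],[0,0,0,0,0,0,-1],[0,0,0,0,0,0,-1],[0,0,0,0,0,0,-1],[0,0,0,0,0,0,-1],[0,0,0,0,0,0,-1],[0,0,0,0,0,0,-1]],
  ],
)

```text
t: 16.15
tcp_pos: [0.5671, 0.1118, 0.0533]
tool_rot: [0.073, 0.997, 0.0, -0.0]
force: [-6.6, -8.9, 7.7]
finger_gap: 0.244
gripper_force: 41.4
```

>>> servo_tool(
  rows=[
    [[0,0,0,0,-0.0015,0,-1],[0,0,0,0,-0.0015,0,-1],[0,0,0,0.001,-0.0015,0,-1],[0,0,0,0.0015,-0.0015,0,-1],[0,0,0,0.002,-0.002,0,-1],[0,0,0,0.002,-0.002,-0.002,-1],[0,0,0,0.002,-0.002,-0.004,-1],[0,0,0,0,0,0,-1]],
  ],
)

```text
t: 16.82
tcp_pos: [0.559, 0.1032, 0.0592]
tool_rot: [0.074, 0.997, 0.002, 0.003]
force: [-0.2, -0.0, -3.7]
finger_gap: 0.245
gripper_force: 40.2
```

```bash
python3 f.py
```

```text
quat [0.0738 0.9973 0.0022 0.0025]
t 16.8167 deckpos mm [-7.04 -8.37] z 0.0592 yaw -8.47 Fdeck [-0.2 -0. ] Fz -3.7 M [ 0.01  -0.006  0.012]
```

>>> servo_tool(
  rows=[
    [[0.3,0.3,0,0,0,-0.01,-1],[0,0,0,0,0,-0.02,-1],[0,0,0,0,0,-0.025,-1],[0,0,0,0,0,-0.025,-1],[0,0,0,0,0,-0.01,-1],[0,0,0,0,0,0,-1]],
  ],
)

```text
t: 17.32
tcp_pos: [0.5613, 0.1036, 0.1516]
tool_rot: [0.074, 0.997, 0.0, 0.003]
force: [-0.7, -0.5, -2.8]
finger_gap: 0.246
gripper_force: 40.2
```

```bash
python3 - <<'E'
from h import *
to(.468,-.2385,.147)
E
```

```text
tcp [0.56133932 0.10362865 0.15157629] yaw -8.458326451479621 F [-0.72099528 -0.51392    -2.8174314 ] M [ 0.00296066 -0.05580476  0.01569671] t 17.3167 tool delta [ 0.042  -0.3521  0.0041]
```

>>> servo_tool(
  rows=[
    [[0,0,-1,0.005,-0.036,0,-1],[0,0,-1,0.005,-0.039,0,-1],[0,0,-1,0.005,-0.039,0,-1],[0,0,0,0.005,-0.039,0,-1],[0,0,0,0.005,-0.039,0,-1],[0,0,0,0.005,-0.039,0,-1],[0,0,0,0.005,-0.039,0,-1],[0,0,0,0.005,-0.039,0,-1]],
  ],
)

```text
t: 17.98
tcp_pos: [0.4847, -0.2004, 0.1475]
tool_rot: [0.048, 0.999, 0.001, -0.001]
force: [1.1, -0.0, -2.5]
finger_gap: 0.241
gripper_force: 40.4
```

>>> servo_tool(
  rows=[
    [[0,0,0,0.002,-0.03,0.01,-1],[0,0,0,0,0,0.02,-1],[0,0,0,0,0,0.015,-1],[0,0,0,0,0,0,-1],[0,0,0,0,0,0,-1],[0,0,0,0,0,0,-1]],
  ],
)

```text
t: 18.48
tcp_pos: [0.4815, -0.2284, 0.1039]
tool_rot: [0.047, 0.999, 0.0, -0.0]
force: [0.3, 0.5, -3.5]
finger_gap: 0.241
gripper_force: 40.5
```

```bash
python3 - <<'E'
from h import *
to(.468,-.2385,.050);print(manip.sense()['tool_rot'].round(4))
E
```

```text
tcp [ 0.48145727 -0.22836159  0.10385683] yaw -5.430608473759264 F [ 0.29121675  0.52739124 -3.45677936] M [-0.02416775 -0.05980616 -0.03987765] t 18.4833 tool delta [ 0.0124 -0.0114  0.0539]
[ 4.740e-02  9.989e-01  2.000e-04 -3.000e-04]
```

>>> servo_tool(
  rows=[
    [[0,0,0,0.012,-0.011,0.01,-1],[0,0,0,0,0,0.02,-1],[0,0,0,0,0,0.015,-1],[0,0,0,0,0,0.006,-1],[0,0,0,0,0,0.003,-1],[0,0,0,0,0,0,-1],[0,0,0,0,0,0,-1]],
  ],
)

```text
t: 19.07
tcp_pos: [0.4692, -0.2386, 0.051]
tool_rot: [0.047, 0.999, -0.001, 0.001]
force: [0.1, -0.0, -3.8]
finger_gap: 0.245
gripper_force: 40.6
```

>>> servo_tool(
  rows=[
    [[0,0,0,0,0,0.001,-1],[0,0,0,0,0,0.001,-1],[0,0,0,0,0,0,-1],[0,0,0,0,0,0,-1]],
  ],
)

```text
t: 19.4
tcp_pos: [0.4687, -0.2386, 0.0485]
tool_rot: [0.048, 0.999, -0.0, 0.0]
force: [-0.1, 0.1, -4.0]
finger_gap: 0.246
gripper_force: 40.6
```

>>> servo_tool(
  rows=[
    [[0,0,0,0,0,0.0007,-1],[0,0,0,0,0,0,-1],[0,0,0,0,0,0,-1]],
  ],
)

```text
t: 19.65
tcp_pos: [0.4685, -0.2385, 0.0475]
tool_rot: [0.048, 0.999, 0.0, -0.0]
force: [1.3, -0.2, -3.4]
finger_gap: 0.245
gripper_force: 40.6
```

>>> servo_tool(
  rows=[
    [[0,0,0,0,0,0.0005,-1],[0,0,0,0,0,0,-1],[0,0,0,0,0,0,-1]],
  ],
)

```text
t: 19.9
tcp_pos: [0.4685, -0.2385, 0.0473]
tool_rot: [0.048, 0.999, -0.0, 0.0]
force: [-0.4, 0.4, 1.3]
finger_gap: 0.242
gripper_force: 41.2
```

>>> servo_tool(
  rows=[
    [[0,0,0,0,0,0.0003,-1],[0,0,0,0,0,0,-1],[0,0,0,0,0,0,-1]],
  ],
)

```text
t: 20.15
tcp_pos: [0.4685, -0.2386, 0.0473]
tool_rot: [0.048, 0.999, -0.0, 0.0]
force: [-2.0, 0.9, 5.3]
finger_gap: 0.243
gripper_force: 41.4
```

Touching down flat. Releasing and lifting.

>>> servo_tool(
  rows=[
    [[0,0,0,0,0,-0.0004,-0.4],[0,0,0,0,0,0,-0.2],[0,0,0,0,0,0,0.2],[0,0,0,0,0,0,0.4],[0,0,0,0,0,0,0.6],[0,0,0,0,0,0,0.6]],
  ],
)

```text
t: 20.65
tcp_pos: [0.4685, -0.2386, 0.047]
tool_rot: [0.048, 0.999, 0.0, 0.0]
force: [-0.7, 0.6, -0.1]
finger_gap: 0.805
gripper_force: 0.0
```

>>> servo_tool(
  rows=[
    [[0,0,0,0,0,-0.005,0.6],[0,0,0,0,0,-0.015,0.6],[0,0,0,0,0,-0.03,0.6],[0,0,0,0,0,-0.03,0.6],[0,0,0,0,0,-0.04,0.6],[0,0,0,0,0,-0.04,0.6],[0,0,0,0,0,-0.04,0.6],[0,0,0,0,0,0,0.6]],
  ],
)

```text
t: 21.32
tcp_pos: [0.4722, -0.2412, 0.2553]
tool_rot: [0.047, 0.999, -0.005, 0.007]
force: [1.6, -0.3, 0.4]
finger_gap: 0.802
gripper_force: 0.0
```

>>> servo_tool(
  rows=[
    [[0,0,0,0.005,0.03,0,0.6],[0,0,0,0.005,0.04,0,0.6],[0,0,0,0.005,0.04,0,0.6],[0,0,0,0.005,0.04,0,0.6],[0,0,0,0.005,0.04,0,0.6],[0,0,0,0.005,0.03,0,0.6],[0,0,0,0,0,0,0.6],[0,0,0,0,0,0,0.6]],
  ],
)

```text
t: 21.98
tcp_pos: [0.459, -0.0151, 0.2473]
tool_rot: [0.046, 0.999, -0.0, 0.0]
force: [-0.4, 0.5, -0.8]
finger_gap: 0.798
gripper_force: 0.0
```

```bash
python3 - <<'E'
from h import *
im=snap('wrist','w6');snap('scene','s6');print(manip.sense()['tcp_pos'],manip.sense()['t'])
E
```

```text
[ 0.45992798 -0.01715371  0.24729953] 22.0833
```

View pics/w6.png

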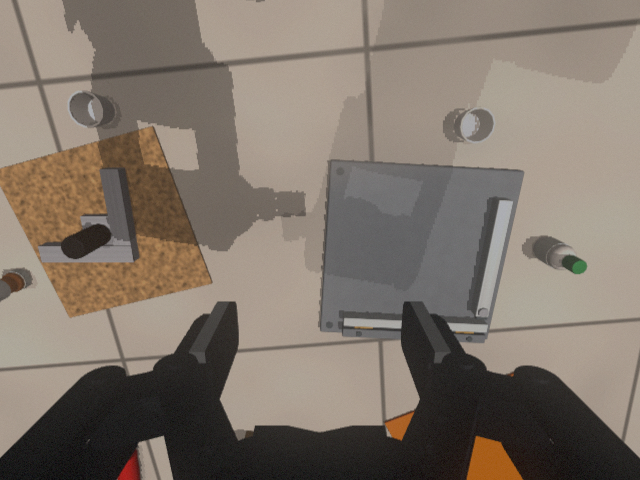

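The square lies on the mat, with its heel at (133,262). The bystanders look unmoved. The guide at (495,258) now looks parallel to the deck edge. Numeric check:

```bash
python3 - <<'E'
from h import *
g=cv2.cvtColor(cv2.imread('pics/w6.png'),cv2.COLOR_BGR2GRAY).astype(float)
def fit(P):
    P=np.array(P);l=cv2.fitLine(P[:,:2].astype(np.float32),cv2.DIST_HUBER,0,.01,.001).ravel();return np.degrees(np.arctan2(l[1],l[0])).round(2)
def e(v,a,b,s): return a+np.argmax(s*np.diff(g[v,a:b]))+.5
print('guide inner',fit([onz('w6',e(v,int(498-(v-200)*.22)-12,int(498-(v-200)*.22)+6,1),v,.025) for v in range(206,300,3)]))
print('deck right',fit([onz('w6',e(v,int(521-(v-175)*.215)-8,int(521-(v-175)*.215)+8,1),v,.01) for v in range(180,240,3)]))
print('deck left',fit([onz('w6',e(v,318,336,-1),v,.01) for v in range(180,310,3)]))
print('fence inner',fit([onz('w6',u,308+np.argmax(np.diff(g[308:330,u]))+.5,.025) for u in range(346,402,3)])-90)
m=[onz('w6',*p,.004) for p in((-1,169),(154,127),(211,283),(72,316))];print('mat c',np.mean(m,0));print('heel',onz('w6',133.5,262.5,.018))
E
```

```text
guide inner -8.22
deck right -8.25
deck left -8.23
fence inner -7.9000015
mat c [ 0.46837129 -0.23623053  0.004     ]
heel [ 0.5024395  -0.21290754  0.018     ]
```

```bash
python3 -c "
from station import manip
print(manip.sign_off())"
```

```text
the job is handed in; nothing more can be done
None
```

The guide is square to the deck (both measured at -8.2°), the setting square is back flat within a few millimetres of the cork mat's centre, the things around look unmoved, and the job was handed in at about 22 s.

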